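# Sort the red-stickered beads out of the batch

### The arm

A 7-joint arm with a two-finger parallel gripper is mounted at the origin on the work surface. World frame = base frame: x ahead of the robot, y to its left, z up, the work surface at z = 0. Lengths are in m, angles in rad, forces in N, time in s.
With the tool pointing down it reaches from about 0.4 to 0.85 m from the base axis. Payload 4.5 kg.
Tool frame: the origin (TCP) lies on the mounting face of the last link; the fingertips stand 166 mm ahead of it and the grasp point (between the pads) lies 147 mm ahead of it; z points along the fingers, y is the line along which they close (so a half turn about z gives the same grasp; the last joint's range is limited). The gripper opens to 88 mm and grips with 3 to 60 N. Pads are 18 mm wide; open, the fingers measure 123 mm over their backs; the gripper's body (75 mm by 187 mm) begins 45 mm behind the grasp point.
Start: joints at [-1.295, 0.689, -0.195, 1.565, 0.157, 0.902, -0.215], TCP at [0.15, 0.607, 0.405] pointing down, gripper open.
Joint ranges: [-3.01, 3.01], [-0.46, 2.08], [-1.47, 1.51], [0.13, 2.56], [-1, 4.14], [0.04, 2.09], [-2.66, 2.66]. Speed limits (rad/s): [2.57, 2.57, 3.14, 3.14, 3.14, 3.14, 3.14].

### API

Orientations are given as a unit quaternion [x, y, z, w].
In Python, from plant import r, snapshot gives the robot as it stands. The module is installed in compiled form; this text tells all that it offers.
- The arm moves only by the tool move_arm, never from a script. Its argument "rows" is a list of rows, each a list of 5 numbers: the shift along the tool's x, y, z in m, then the turn about the tool's z in rad, then the finger opening in m, from 0 to 0.0881. In form: [[dx, dy, dz, spin, claw], ...]. A call has 1 to 10 rows; each row shifts and turns the commanded pose from where the row before left it, along the tool's axes as they then stand; what a row does not reach is not made up. A row lasts 1/12 s, in which the tool goes at most 41.7 mm and 7.16 degrees, less where a joint would pass 70% of its speed; a pose out of reach is approached as far as the arm can. A call with a gripper value outside its range is refused whole. The fingers move at their own pace and stop on an object; "newtons" is the grip in N (left out, the last holds). Time passes only in rows, so rows that do not move let the fingers close. It gives the time, the measured TCP pose, the force, the opening and the grip force at its end, in the units of the state.
- r.get_state(): the state, without advancing time (a new reading comes with each control period).
- snapshot(name): name is "scene" or "side" or "wrist"; returns a dict with "color" (384x512x3 uint8, red, green, blue), "depth" (384x512 float32, m along the optical axis (not along the pixel's ray), 0 where there is no reading), "mtx" (3x3 intrinsics, pixels), "dist" ([k1, k2, p1, p2, k3] as OpenCV has them; the pictures are not rectified), "eye" and "orientation" of the camera in the world. Camera axes: x right, y up, looking along -z (the intrinsics and any distortion apply to the point x, -y, -z); pixel columns grow to the right and rows downward; lengths in m; the calibration is good to about 2 mm. A picture is of the moment at which its call begins.
- r.finish_job(): hands the job in; it is judged then, once.
The state is a dict: "clock": time; "q": joint angles; "qd": joint speeds; "joint_torque": joint torques, N m; "tool_pos": TCP position; "eef_rot": TCP orientation; "contact_force": force on the tool from outside, world axes, zero at the start; "moment": the same for the moment, N m; "opening": opening from 0.0 (shut) to 1.0 (fully open); "finger_force": force on a finger pad.
Only numpy, scipy, OpenCV 4.12 (cv2) and the standard library are available. Lean on these libraries where they do the work, as an engineer would, in place of code of your own. Each camera call takes 0.05 s, during which the arm holds its last target. There are 200 camera calls.

### The job

Five chunky wooden beads stand on the sorting board of a beading table, and two of them have a round red sticker on top: they are rejects. Put both of those in the orange reject bin, down on its floor, and let go; leave the other three beads standing where they are on the board.

Things in the scene. Friction and masses are not known exactly. Their poses are not given: they have to be found in the camera images.
- reject_a_center (a point): Reject: teal barrel-shaped wooden bead, 40 mm across at the middle (straight-sided there from 10 to 34 mm up), 30 mm across its flat ends, 44 mm tall, 25 to 50 g, standing upright on the sorting board; the point is its centre, 22 mm above its foot; z along its hole, up at the start. Two cream bands; a 26 mm round bright red sticker on top marks it as a reject.
- reject_b_center (a point): Reject: cream barrel-shaped wooden bead, 40 mm across at the middle (straight-sided there from 10 to 34 mm up), 30 mm across its flat ends, 44 mm tall, 25 to 50 g, standing upright on the sorting board; the point is its centre, 22 mm above its foot; z along its hole, up at the start. Two green bands; a 26 mm round bright red sticker on top marks it as a reject.
- reject_bin: Orange open bin, fixed, 200 mm along its own x, 150 mm along its own y, 60 mm tall, walls and floor 5 mm thick; origin at the centre of its underside, z up. It stands at the left or right of the board, turned up to about 12 degrees; a white bin of the same size with two finished beads in it (not for rejects) stands on the other side.
- good_red_center (a point): Good, leave alone: dark red barrel-shaped wooden bead, 40 mm across at the middle (straight-sided there from 10 to 34 mm up), 30 mm across its flat ends, 44 mm tall, 25 to 50 g, standing upright on the sorting board; the point is its centre, 22 mm above its foot; z along its hole, up at the start. Two gold bands; no sticker, only the dark hole shows on top.
- good_blue_center (a point): Good, leave alone: blue barrel-shaped wooden bead, 40 mm across at the middle (straight-sided there from 10 to 34 mm up), 30 mm across its flat ends, 44 mm tall, 25 to 50 g, standing upright on the sorting board; the point is its centre, 22 mm above its foot; z along its hole, up at the start. Two cream bands; no sticker, only the dark hole shows on top.
- good_lilac_center (a point): Good, leave alone: lilac barrel-shaped wooden bead, 40 mm across at the middle (straight-sided there from 10 to 34 mm up), 30 mm across its flat ends, 44 mm tall, 25 to 50 g, standing upright on the sorting board; the point is its centre, 22 mm above its foot; z along its hole, up at the start. Two magenta bands; a white sticker on top (passed).

How it is judged:
By the outcome, as a careful person would: the job done as asked, in the order asked, and still so for the second after the job is handed in, with the robot touching nothing.
It also fails if it takes over 48 s, if anything falls off the work surface, if the arm or the gripper's body presses on something with over 40 N, if the wrist force passes 120 N, or if a joint passes its speed limit or range.

## Working session

There is one attempt and no reset: what is moved stays moved. The work goes in short steps, Python scripts to look and compute and a tool call to move; the robot and the scene stay as the last step left them, time stands still between calls to the robot, and variables do not carry over. Pictures are saved under pics/ and viewed, at most 10 in all, crops included, and the job is handed in when it is done.

Besides the shell and the picture viewer there is one more tool, called after ">>>" as a command line: name --pt "numbers of a row" for each row, then --argument value for the rest. move_arm: Moves the arm, as the interface text tells. Its arguments: {"type":"object","properties":{"rows":{"type":"array"},"newtons":{"type":"number"}},"required":["rows"]}

```bash
mkdir -p pics; cat > h.py <<'E'
import numpy as np,cv2
from scipy.spatial.transform import Rotation as R
from plant import r,snapshot
def cloud(s):
    d=s["depth"];h,w=d.shape
    u,v=np.meshgrid(np.arange(w),np.arange(h))
    p=cv2.undistortPoints(np.stack([u,v],-1).reshape(-1,1,2).astype(np.float64),np.array(s["mtx"]),np.array(s["dist"])).reshape(h,w,2)
    c=np.stack([p[...,0]*d,-p[...,1]*d,-d],-1)
    W=c@R.from_quat(s["orientation"]).as_matrix().T+np.array(s["eye"])
    W[d==0]=np.nan
    return W
E
python3 - <<'E'
from h import *
st=r.get_state();print({k:np.round(v,3) for k,v in st.items()})
ims=[]
for n in("scene","side"):
    s=snapshot(n);np.savez(f"{n}.npz",**{k:np.array(v) for k,v in s.items()})
    print(n,np.round(s["eye"],3),np.round(s["orientation"],3))
    cv2.imwrite(f"pics/{n}0.png",s["color"][...,::-1])
E
```

```text
{'clock': np.float64(0.0), 'q': array([-1.295,  0.69 , -0.195,  1.566,  0.157,  0.903, -0.215]), 'qd': array([ 0.001,  0.001, -0.002,  0.   , -0.002, -0.002, -0.001]), 'joint_torque': array([-0.0000e+00, -5.2757e+01, -1.2670e+00, -1.5343e+01, -5.3000e-02,
        6.0000e-03,  0.0000e+00]), 'tool_pos': array([0.15 , 0.607, 0.404]), 'eef_rot': array([ 0.121,  0.993, -0.001, -0.   ]), 'contact_force': array([-0.54 , -0.352,  0.08 ]), 'moment': array([-0.017, -0.03 , -0.003]), 'finger_force': np.float64(0.0), 'opening': np.float64(1.001)}
scene [ 0.992 -0.553  0.683] [0.392 0.132 0.284 0.865]
side [ 0.426 -0.658  0.716] [ 0.392 -0.044 -0.109  0.912]
```

View pics/scene0.png

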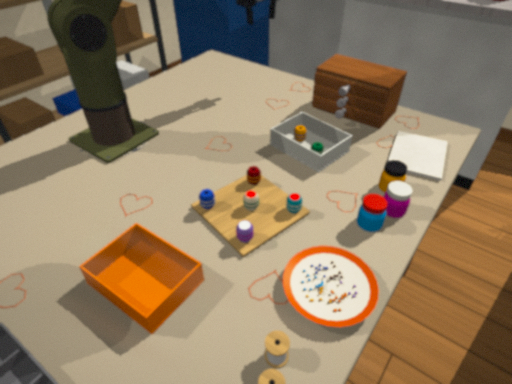

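View pics/side0.png

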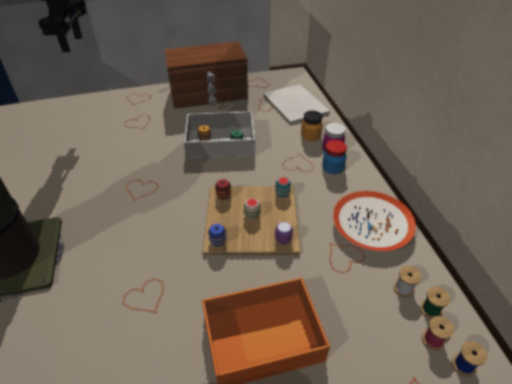

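The scene view shows the orange bin at about (144,275). On the board are the red-topped cream (251,198) and teal (294,202) beads, with the red (254,175), blue (207,198) and lilac (245,231) beads around them. The side view agrees: cream is at (252,208), teal at (283,186), and the bin at (263,330).

```bash
python3 - <<'E'
from h import *
def box(P):
    return cv2.minAreaRect((P[:,:2]*1000).astype(np.float32))
for n,b,bd in(("scene",dict(red=(254,175),blue=(207,198),cream=(251,198),teal=(294,202),lilac=(245,231)),(228,215)),
          ("side",dict(red=(223,189),blue=(217,234),cream=(252,208),teal=(283,186),lilac=(284,232)),(250,237))):
    s=dict(np.load(n+".npz"));W=cloud(s);hsv=cv2.cvtColor(s["color"],cv2.COLOR_RGB2HSV)
    print(n,"board",np.round(W[bd[1]-2:bd[1]+3,bd[0]-2:bd[0]+3].reshape(-1,3).mean(0),4))
    for k,(u,v) in b.items():
        P=W[v-25:v+25,u-25:u+25].reshape(-1,3);P=P[np.isfinite(P[:,0])]
        c0=W[v,u];P=P[np.linalg.norm(P[:,:2]-c0[:2],axis=1)<.035]
        zt=np.percentile(P[:,2],98);T=P[P[:,2]>zt-.005]
        print(k,"top z",round(zt,4),"mid",np.round((T.max(0)+T.min(0))/2,4),"n",len(T),"ext",np.round(np.ptp(T,0),3))
    m=(hsv[...,0]>5)&(hsv[...,0]<16)&(hsv[...,1]>190)&(W[...,2]>.05)&(W[...,2]<.075)&(W[...,0]<.8)
    m=cv2.morphologyEx(m.astype(np.uint8),cv2.MORPH_OPEN,np.ones((2,2)))
    l,lab,stt,_=cv2.connectedComponentsWithStats(m)
    P=W[m>0];print("bin",box(P),len(P),P.min(0).round(3),P.max(0).round(3))
E
```

```text
scene board [ 0.5369 -0.067   0.0124]
red top z 0.0579 mid [0.512  0.0762 0.0561] n 82 ext [0.032 0.033 0.006]
blue top z 0.0575 mid [ 0.471  -0.072   0.0561] n 103 ext [0.032 0.031 0.007]
cream top z 0.0585 mid [ 0.5657 -0.0094  0.0567] n 95 ext [0.032 0.031 0.006]
teal top z 0.0578 mid [0.6595 0.0479 0.0564] n 101 ext [0.031 0.035 0.007]
lilac top z 0.0582 mid [ 0.6163 -0.1027  0.0565] n 128 ext [0.032 0.032 0.006]
bin ((516.5740966796875, -315.5045166015625), (199.1197052001953, 146.27236938476562), 2.3276760578155518) 1044 [nan nan nan] [nan nan nan]
side board [ 0.5463 -0.0748  0.0138]
red top z 0.0593 mid [0.5127 0.0766 0.0576] n 96 ext [0.032 0.031 0.006]
blue top z 0.0589 mid [ 0.4731 -0.0703  0.0569] n 141 ext [0.033 0.033 0.006]
cream top z 0.0595 mid [ 0.5675 -0.0083  0.0576] n 116 ext [0.033 0.031 0.006]
teal top z 0.0597 mid [0.6597 0.0501 0.0582] n 85 ext [0.029 0.033 0.006]
lilac top z 0.0596 mid [ 0.6167 -0.1002  0.0578] n 132 ext [0.03  0.031 0.006]
bin ((511.13653564453125, -389.0465087890625), (147.2725830078125, 2.9775550365448), 1.1291993856430054) 260 [nan nan nan] [nan nan nan]
```

```bash
cat >> h.py <<'E'
def to(x,y,z,yaw=None):
    "tool-frame shift to bring the grasp point to x,y,z; yaw = world angle of tool y (deg)"
    st=r.get_state();Q=R.from_quat(st["eef_rot"]).as_matrix()
    g=np.array(st["tool_pos"])+.147*Q[:,2]
    a=np.degrees(np.arctan2(Q[1,1],Q[0,1]))
    d=Q.T@(np.array([x,y,z])-g)
    print("t",round(float(st["clock"]),2),"grasp",g.round(4),"yaw",round(a,2),"z",Q[:,2].round(3),"shift",d.round(4),"F",np.round(st["contact_force"],1),"open",round(float(st["opening"])*.0881,4),"ff",round(float(st["finger_force"]),1))
    if yaw is not None: print("spin(rad, tool z down)",round(-np.radians((yaw-a+90)%180-90),3))
E
python3 - <<'E'
from h import *
for n in("scene","side"):
    s=dict(np.load(n+".npz"));W=cloud(s);hsv=cv2.cvtColor(s["color"],cv2.COLOR_RGB2HSV)
    ok=np.isfinite(W).all(-1)&(W[...,0]<.75)&(W[...,1]<-.15)&(W[...,1]>-.55)
    P=W[ok&(W[...,2]>.03)&(W[...,2]<.08)]
    print(n,cv2.minAreaRect((P[:,:2]*1000).astype(np.float32)),len(P))
    zz=W[ok&(W[...,2]>-.02)&(hsv[...,1]>190)][:,2];print(np.percentile(zz,[2,50,98]).round(3))
    B=W[np.isfinite(W).all(-1)&(W[...,1]>.15)&(W[...,1]<.7)&(W[...,0]>.3)&(W[...,0]<1)&(W[...,2]>.1)&(W[...,2]<.3)]
    print("tall",B.min(0).round(2),B.max(0).round(2),len(B))
to(.6596,.049,.12)
E
```

```text
scene ((509.75579833984375, -393.54583740234375), (322.2308349609375, 213.42782592773438), 85.90433502197266) 2929
[0.003 0.007 0.06 ]
tall [0.42 0.49 0.1 ] [0.68 0.7  0.15] 2923
side ((515.7498168945312, -313.93310546875), (200.78607177734375, 152.69619750976562), 1.3322274684906006) 2848
[0.004 0.007 0.06 ]
tall [0.42 0.49 0.1 ] [0.68 0.7  0.15] 2740
t 0.1 grasp [0.1496 0.6063 0.257 ] yaw 76.15 z [-0.    -0.002 -1.   ] shift [-0.6286 -0.4188  0.1378] F [-0.   0.4  0.3] open 0.0881 ff 0.0
```

>>> move_arm --pt "-0.031 -0.021 0 0 0.07" --pt "-0.031 -0.021 0 0 0.07" --pt "-0.031 -0.021 0 0 0.07" --pt "-0.031 -0.021 0 0 0.07" --pt "-0.031 -0.021 0 0 0.07" --pt "-0.031 -0.021 0 0 0.07" --pt "-0.031 -0.021 0 0 0.07" --pt "-0.031 -0.021 0 0 0.07" --pt "-0.031 -0.021 0 0 0.07" --pt "-0.031 -0.021 0 0 0.07" --newtons 12

```text
clock: 0.93
tool_pos: [0.4012, 0.3271, 0.4045]
eef_rot: [0.12, 0.993, -0.0, -0.0]
contact_force: [0.3, 0.1, 0.6]
opening: 0.796
finger_force: 0.0
```

>>> move_arm --pt "-0.031 -0.021 0 0 0.07" --pt "-0.031 -0.021 0 0 0.07" --pt "-0.031 -0.021 0.01 0 0.07" --pt "-0.031 -0.021 0.01 0 0.07" --pt "-0.031 -0.021 0.02 0 0.07" --pt "-0.031 -0.021 0.02 0 0.07" --pt "-0.031 -0.021 0.02 0 0.07" --pt "-0.031 -0.021 0.02 0 0.07" --pt "-0.031 -0.021 0 0 0.07" --pt "0 0 0 0 0.07"

```text
clock: 1.77
tool_pos: [0.628, 0.0713, 0.3041]
eef_rot: [0.126, 0.992, -0.003, 0.001]
contact_force: [0.8, -1.2, 0.3]
opening: 0.794
finger_force: 0.0
```

```bash
cat > look.py <<'E'
from h import *
import sys
s=snapshot("wrist");cv2.imwrite(f"pics/{sys.argv[1]}.png",s["color"][...,::-1])
W=cloud(s)
m=np.isfinite(W).all(-1)&(W[...,2]>.052)&(W[...,2]<.064)
n,lab,stt,_=cv2.connectedComponentsWithStats(m.astype(np.uint8))
for i in range(1,n):
    if stt[i,4]>60:
        P=W[lab==i];print(stt[i].tolist(),((P.max(0)+P.min(0))/2).round(4),np.ptp(P,0).round(3),s["color"][lab==i].mean(0).round())
E
python3 look.py w1; python3 -c "
from h import *
to(.6596,.049,.04)"
```

```text
[465, 0, 47, 154, 2134] [0.5796 0.2482 0.0567] [0.109 0.037 0.009] [97. 94. 87.]
[198, 10, 51, 54, 2026] [0.5095 0.0761 0.055 ] [0.034 0.033 0.006] [94. 12. 10.]
[0, 19, 36, 51, 1365] [ 0.4706 -0.0677  0.0554] [0.034 0.031 0.007] [  9.  38. 115.]
[112, 125, 45, 46, 1552] [ 0.5645 -0.0078  0.0552] [0.033 0.033 0.006] [178.  56.  43.]
[35, 219, 39, 38, 1096] [ 0.6161 -0.1005  0.0552] [0.033 0.033 0.006] [136. 126. 143.]
[221, 224, 43, 38, 1225] [0.657  0.0489 0.0552] [0.032 0.034 0.006] [141.  48.  44.]
[352, 357, 26, 9, 138] [0.8032 0.1267 0.0568] [0.005 0.023 0.01 ] [ 8. 31. 46.]
t 1.82 grasp [0.6262 0.0746 0.1578] yaw 75.67 z [ 0.    -0.003 -1.   ] shift [-0.0386 -0.0161  0.1178] F [-0.2 -0.1 -0.3] open 0.0697 ff 0.0
```

View pics/w1.png

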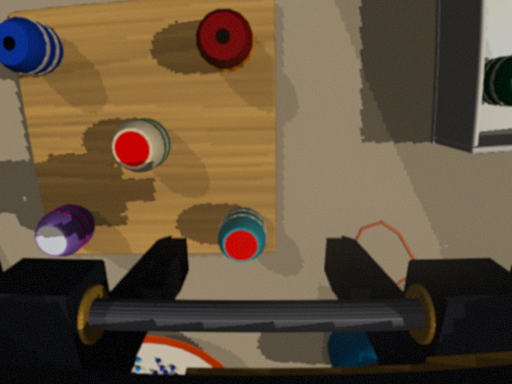

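The wrist view shows the teal sticker at (241,245), between the open fingers, and the cream sticker at (130,148). The positions match the fixed cameras to within about 2 mm.

>>> move_arm --pt "-0.019 -0.008 0.01 0 0.07" --pt "-0.018 -0.008 0.02 0 0.07" --pt "0 0 0.02 0 0.07" --pt "0 0 0.01 0 0.07" --pt "0 0 0 0 0.07" --pt "0 0 0 0 0.07"

```text
clock: 2.32
tool_pos: [0.6554, 0.0576, 0.2461]
eef_rot: [0.12, 0.993, 0.0, -0.001]
contact_force: [-0.2, 0.0, 0.5]
opening: 0.796
finger_force: 0.0
```

```bash
python3 -c "
from h import *
to(.658,.049,.04)"
```

```text
t 2.32 grasp [0.6552 0.0578 0.0991] yaw 76.26 z [-0.002  0.001 -1.   ] shift [-0.0049 -0.0079  0.0591] F [-0.2  0.   0.5] open 0.0701 ff 0.0
```

>>> move_arm --pt "-0.005 -0.008 0 0 0.07" --pt "0 0 0.014 0 0.07" --pt "0 0 0.015 0 0.07" --pt "0 0 0.015 0 0.07" --pt "0 0 0.015 0 0.07" --pt "0 0 0 0 0.07" --pt "0 0 0 0 0.07"

```text
clock: 2.9
tool_pos: [0.6584, 0.0473, 0.1854]
eef_rot: [0.12, 0.993, -0.0, -0.002]
contact_force: [-0.1, 0.6, 0.0]
opening: 0.797
finger_force: 0.0
```

```bash
python3 -c "
from h import *
to(.658,.049,.04)"
```

```text
t 2.9 grasp [0.6579 0.0473 0.0384] yaw 76.17 z [-0.003 -0.    -1.   ] shift [ 0.0003  0.0017 -0.0016] F [-0.1  0.6  0. ] open 0.0702 ff 0.0
```

>>> move_arm --pt "0 0 0 0 0.03" --pt "0 0 0 0 0.03" --pt "0 0 0 0 0.03" --pt "0 0 0 0 0.03" --pt "0 0 0 0 0.03" --pt "0 0 0 0 0.03" --pt "0 0 -0.01 0 0.03" --pt "0 0 -0.02 0 0.03" --pt "0 0 -0.03 0 0.03" --pt "0 0 -0.02 0 0.03" --newtons 12

```text
clock: 3.73
tool_pos: [0.6594, 0.0471, 0.2697]
eef_rot: [0.121, 0.993, 0.0, 0.001]
contact_force: [-0.4, 0.2, 0.6]
opening: 0.444
finger_force: 12.0
```

```bash
python3 -c "
from h import *
to(.475,-.315,.12,88)"
```

```text
t 3.73 grasp [0.6597 0.0472 0.1227] yaw 76.15 z [ 0.002  0.    -1.   ] shift [ 0.0926 -0.3959  0.0023] F [-0.4  0.2  0.6] open 0.0391 ff 12.0
spin(rad, tool z down) -0.207
```

>>> move_arm --pt "0.004 -0.015 -0.01 0 0.03" --pt "0.007 -0.03 -0.01 0 0.03" --pt "0.007 -0.03 0 0 0.03" --pt "0.007 -0.03 0 0 0.03" --pt "0.007 -0.03 0 0 0.03" --pt "0.007 -0.03 0 0 0.03" --pt "0.007 -0.03 0 0 0.03" --pt "0.007 -0.03 0 0 0.03" --pt "0.007 -0.03 0 0 0.03" --pt "0.007 -0.03 0 0 0.03"

```text
clock: 4.57
tool_pos: [0.5237, -0.2157, 0.2871]
eef_rot: [0.121, 0.993, -0.0, -0.001]
contact_force: [0.2, -0.7, -0.0]
opening: 0.452
finger_force: 12.0
```

>>> move_arm --pt "0.007 -0.03 0 0 0.03" --pt "0.007 -0.03 0 0 0.03" --pt "0.007 -0.03 0 0 0.03" --pt "0.004 -0.02 0 0 0.03" --pt "0 0 0 -0.1 0.03" --pt "0 0 0 -0.1 0.03" --pt "0 0 0 0 0.03" --pt "0 0 0 0 0.03"

```text
clock: 5.23
tool_pos: [0.4741, -0.3148, 0.287]
eef_rot: [0.023, 1.0, 0.0, -0.0]
contact_force: [-0.4, 0.1, -0.9]
opening: 0.448
finger_force: 12.0
```

```bash
python3 -c "
from h import *
to(.475,-.315,.034,90)
W=cloud(snapshot('wrist'))
s=snapshot('side');cv2.imwrite('pics/s1.png',s['color'][...,::-1])"
```

```text
t 5.23 grasp [ 0.474  -0.3147  0.14  ] yaw 87.41 z [-0.001  0.001 -1.   ] shift [-0.0011 -0.0003  0.106 ] F [-0.4  0.1 -0.9] open 0.0395 ff 12.0
spin(rad, tool z down) -0.045
```

View pics/s1.png

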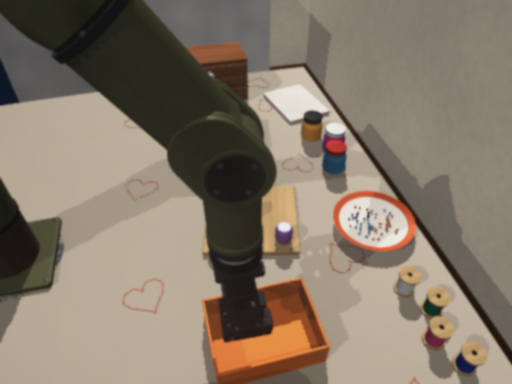

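The gripper is over the left part of the orange bin, around pixel (245,310), and clear of its walls.

>>> move_arm --pt "0 0 0.02 0 0.03" --pt "0 0 0.03 0 0.03" --pt "0 0 0.025 0 0.03" --pt "0 0 0.015 0 0.03" --pt "0 0 0.01 0 0.03" --pt "0 0 0.008 0 0.03" --pt "0 0 0 0 0.03" --pt "0 0 0 0 0.03"

```text
clock: 6.0
tool_pos: [0.4756, -0.3143, 0.1794]
eef_rot: [0.021, 1.0, -0.0, 0.0]
contact_force: [0.1, 0.7, 0.5]
opening: 0.447
finger_force: 12.0
```

```bash
python3 -c "
from h import *
to(.475,-.315,.03,90)"
```

```text
t 6.0 grasp [ 0.4757 -0.3143  0.0324] yaw 87.6 z [ 0.001 -0.    -1.   ] shift [ 0.0007 -0.0007  0.0024] F [0.1 0.7 0.5] open 0.0394 ff 12.0
spin(rad, tool z down) -0.042
```

>>> move_arm --pt "0 0 0.001 0 0.03" --pt "0 0 0.001 0 0.03" --pt "0 0 0 0 0.041" --pt "0 0 0 0 0.045" --pt "0 0 0 0 0.055" --pt "0 0 0 0 0.065" --pt "0 0 0 0 0.065" --pt "0 0 0 0 0.065"

```text
clock: 6.67
tool_pos: [0.4753, -0.3144, 0.1771]
eef_rot: [0.021, 1.0, 0.0, 0.0]
contact_force: [1.0, 0.7, 0.2]
opening: 0.734
finger_force: 0.0
```

>>> move_arm --pt "0 0 -0.01 0 0.065" --pt "0 0 -0.02 0 0.065" --pt "0 0 -0.03 0 0.065" --pt "0 0 -0.03 0 0.065" --pt "0 0 -0.03 0 0.065" --pt "0 0 0 0 0.065" --pt "0 0 0 0 0.065"

```text
clock: 7.25
tool_pos: [0.4756, -0.3147, 0.2993]
eef_rot: [0.021, 1.0, -0.001, 0.002]
contact_force: [-0.5, -0.2, -0.7]
opening: 0.741
finger_force: 0.0
```

```bash
python3 look.py w2; python3 -c "
from h import *
to(.566,-.0085,.15,77)"
```

```text
[143, 115, 218, 132, 3798] [ 0.4617 -0.3163  0.0572] [0.098 0.152 0.01 ] [173.  82.   6.]
[177, 332, 175, 28, 1866] [ 0.6003 -0.314   0.0565] [0.031 0.15  0.009] [145.  65.   6.]
t 7.3 grasp [ 0.4752 -0.3146  0.1508] yaw 87.59 z [ 0.001 -0.001 -1.   ] shift [-0.0779  0.3096  0.0007] F [0.4 0.6 0.1] open 0.065 ff 0.0
spin(rad, tool z down) 0.185
```

View pics/w2.png

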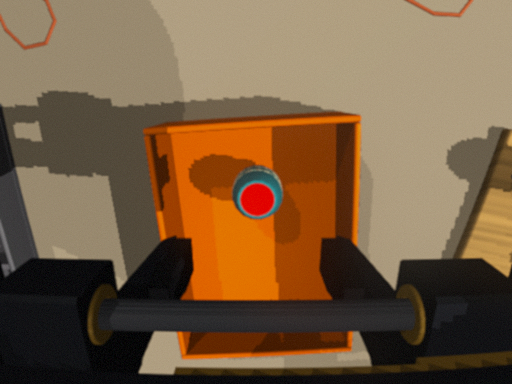

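The teal bead stands upright on the bin floor at (258,195). Next is the cream bead.

>>> move_arm --pt "-0.004 0.015 0 0 0.07" --pt "-0.007 0.03 0 0 0.07" --pt "-0.008 0.03 0 0 0.07" --pt "-0.008 0.03 0 0 0.07" --pt "-0.008 0.03 0 0 0.07" --pt "-0.008 0.03 0 0 0.07" --pt "-0.008 0.03 0 0 0.07" --pt "-0.008 0.03 0 0 0.07" --pt "-0.008 0.03 0 0 0.07" --pt "-0.007 0.03 0 0 0.07"

```text
clock: 8.13
tool_pos: [0.5608, -0.0312, 0.2957]
eef_rot: [0.021, 1.0, -0.0, -0.002]
contact_force: [0.2, -0.2, 0.2]
opening: 0.798
finger_force: 0.0
```

>>> move_arm --pt "-0.004 0.025 0 0 0.07" --pt "0 0 0 0.09 0.07" --pt "0 0 0 0.095 0.07" --pt "0 0 0 0 0.07" --pt "0 0 0 0 0.07"

```text
clock: 8.55
tool_pos: [0.5656, -0.008, 0.296]
eef_rot: [0.112, 0.994, -0.001, -0.001]
contact_force: [-0.0, 0.7, 0.2]
opening: 0.795
finger_force: 0.0
```

```bash
python3 look.py w3; python3 -c "
from h import *
to(.566,-.0085,.039,77)"
```

```text
[115, 71, 49, 51, 1873] [ 0.4705 -0.0696  0.0549] [0.033 0.033 0.006] [ 21.  46. 126.]
[336, 79, 49, 51, 1842] [0.5089 0.0758 0.0552] [0.034 0.033 0.006] [98. 12. 11.]
[236, 184, 45, 43, 1494] [ 0.5645 -0.008   0.0552] [0.033 0.033 0.006] [191.  73.  51.]
t 8.6 grasp [ 0.5654 -0.0083  0.1492] yaw 77.14 z [-0.002 -0.001 -1.   ] shift [-9.000e-04  1.000e-04  1.102e-01] F [-0.2  0.3  0.6] open 0.07 ff 0.0
spin(rad, tool z down) 0.002
```

View pics/w3.png

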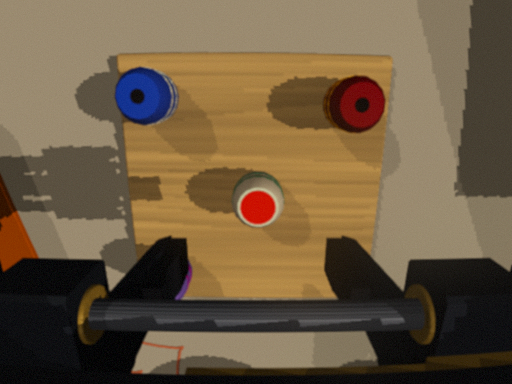

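The cream sticker at (258,207) is centred between the fingers, and the neighbouring beads are clear of both.

>>> move_arm --pt "0 0 0.02 0 0.07" --pt "0 0 0.025 0 0.07" --pt "0 0 0.02 0 0.07" --pt "0 0 0.02 0 0.07" --pt "0 0 0.015 0 0.07" --pt "0 0 0.01 0 0.07" --pt "0 0 0 0 0.07" --pt "0 0 0 0 0.07"

```text
clock: 9.27
tool_pos: [0.566, -0.0082, 0.1869]
eef_rot: [0.113, 0.994, -0.0, -0.0]
contact_force: [0.1, -0.5, 0.3]
opening: 0.793
finger_force: 0.0
```

```bash
python3 -c "
from h import *
to(.5655,-.0085,.039,77)"
```

```text
t 9.27 grasp [ 0.5659 -0.0081  0.0399] yaw 77.03 z [-0.001  0.    -1.   ] shift [ 0.0003 -0.0004  0.0009] F [ 0.1 -0.5  0.3] open 0.0699 ff 0.0
spin(rad, tool z down) 0.0
```

>>> move_arm --pt "0 0 0 0 0.03" --pt "0 0 0 0 0.03" --pt "0 0 0 0 0.03" --pt "0 0 0 0 0.03" --pt "0 0 0 0 0.03" --pt "0 0 0 0 0.03" --pt "0 0 -0.015 0 0.03" --pt "0 0 -0.03 0 0.03" --pt "0 0 -0.03 0 0.03" --pt "0 0 -0.03 0 0.03" --newtons 12

```text
clock: 10.1
tool_pos: [0.5658, -0.0079, 0.2931]
eef_rot: [0.113, 0.994, -0.0, -0.001]
contact_force: [-0.1, -0.7, -0.1]
opening: 0.448
finger_force: 12.0
```

```bash
python3 -c "
from h import *
to(.56,-.315,.145,88)"
```

```text
t 10.1 grasp [ 0.5656 -0.0079  0.1461] yaw 77.02 z [-0.001 -0.    -1.   ] shift [-0.0635 -0.3005  0.0011] F [-0.1 -0.7 -0.1] open 0.0395 ff 12.0
spin(rad, tool z down) -0.192
```

>>> move_arm --pt "-0.003 -0.015 0 0 0.03" --pt "-0.006 -0.03 0 0 0.03" --pt "-0.006 -0.03 0 0 0.03" --pt "-0.006 -0.03 0 0 0.03" --pt "-0.006 -0.03 0 0 0.03" --pt "-0.006 -0.03 0 0 0.03" --pt "-0.007 -0.03 0 0 0.03" --pt "-0.007 -0.03 0 0 0.03" --pt "-0.006 -0.03 0 0 0.03" --pt "-0.006 -0.03 0 0 0.03"

```text
clock: 10.93
tool_pos: [0.5591, -0.3004, 0.2921]
eef_rot: [0.113, 0.994, 0.0, -0.0]
contact_force: [1.1, -0.6, -1.4]
opening: 0.446
finger_force: 12.0
```

>>> move_arm --pt "-0.004 -0.015 0 0 0.03" --pt "0 0 0 -0.095 0.03" --pt "0 0 0 -0.095 0.03" --pt "0 0 0 0 0.03" --pt "0 0 0 0 0.03"

```text
clock: 11.35
tool_pos: [0.5598, -0.3143, 0.2919]
eef_rot: [0.02, 1.0, 0.0, -0.0]
contact_force: [0.3, 0.1, -0.1]
opening: 0.449
finger_force: 12.0
```

```bash
python3 -c "
from h import *
to(.56,-.315,.033,88)"
```

```text
t 11.35 grasp [ 0.5598 -0.3142  0.1449] yaw 87.75 z [-0.     0.001 -1.   ] shift [-0.0003 -0.0009  0.1119] F [ 0.3  0.1 -0.1] open 0.0395 ff 12.0
spin(rad, tool z down) -0.004
```

>>> move_arm --pt "0 0 0.02 0 0.03" --pt "0 0 0.03 0 0.03" --pt "0 0 0.03 0 0.03" --pt "0 0 0.015 0 0.03" --pt "0 0 0.01 0 0.03" --pt "0 0 0.006 0 0.03" --pt "0 0 0.001 0 0.03" --pt "0 0 0.001 0 0.03" --pt "0 0 0 0 0.03"

```text
clock: 12.1
tool_pos: [0.5607, -0.3145, 0.1802]
eef_rot: [0.019, 1.0, -0.0, 0.001]
contact_force: [0.7, 0.5, -0.3]
opening: 0.449
finger_force: 12.0
```

>>> move_arm --pt "0 0 0 0 0.041" --pt "0 0 0 0 0.045" --pt "0 0 0 0 0.055" --pt "0 0 0 0 0.065" --pt "0 0 0 0 0.065" --pt "0 0 0 0 0.065"

```text
clock: 12.6
tool_pos: [0.5601, -0.3144, 0.1792]
eef_rot: [0.018, 1.0, 0.0, 0.0]
contact_force: [-0.3, -0.1, -0.0]
opening: 0.735
finger_force: 0.0
```

>>> move_arm --pt "0 0 -0.01 0 0.065" --pt "0 0 -0.02 0 0.065" --pt "0 0 -0.03 0 0.065" --pt "0 0 -0.03 0 0.065" --pt "0 0 -0.03 0 0.065" --pt "0 0 -0.03 0 0.065" --pt "0.03 0 -0.02 0 0.065" --pt "0.03 0 0 0 0.065" --pt "0 0 0 0 0.065" --pt "0 0 0 0 0.065"

```text
clock: 13.43
tool_pos: [0.4985, -0.3127, 0.3502]
eef_rot: [0.019, 1.0, -0.001, -0.0]
contact_force: [0.3, 0.1, -0.4]
opening: 0.737
finger_force: 0.0
```

```bash
python3 - <<'E'
from h import *
to(.56,-.315,.2)
a,b,c=[snapshot(n)["color"] for n in("wrist","scene","side")]
cv2.imwrite("pics/end.png",cv2.resize(np.vstack([np.hstack([a,b]),np.hstack([c,c*0])]),(800,600))[...,::-1])
E
```

```text
t 13.43 grasp [ 0.4984 -0.3128  0.2032] yaw 87.81 z [-0.001 -0.001 -1.   ] shift [-0.0616  0.0002  0.0031] F [ 0.3  0.1 -0.4] open 0.0649 ff 0.0
```

View pics/end.png

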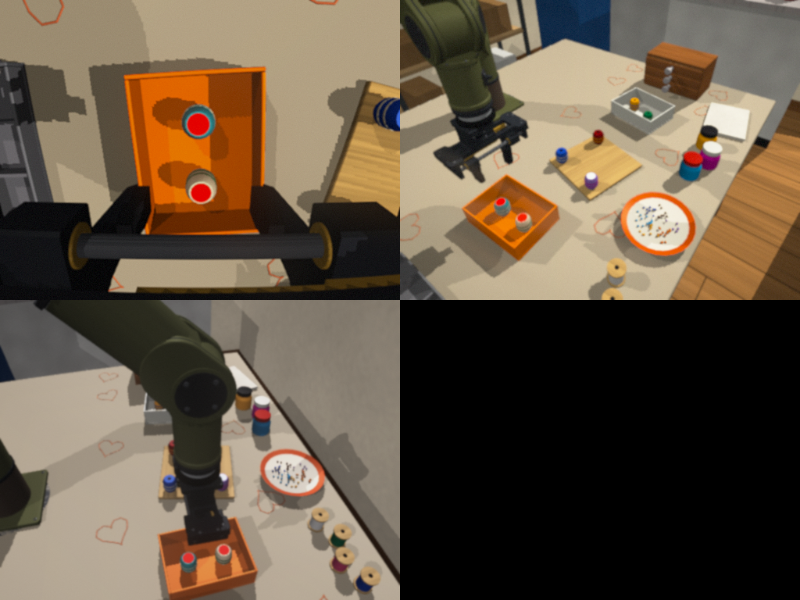

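Both rejects stand in the orange bin, teal at (198,122) and cream at (201,190) in the wrist view. The three good beads are still on the board at (598,136), (561,155) and (591,180).

```bash
python3 -c "
from plant import r
print(r.finish_job())"
```

```text
the job is handed in; nothing more can be done
None
```

Both reject beads stand released on the orange bin's floor, the three good beads are still standing on the board, and I handed the job in at about 13.5 s of the 48 s limit; the hand-in returned no verdict.

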